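# Close up the laboratory mill and hold its feed cover down

### The job

Get the mill ready for a short test burst: push its receiving drawer fully home until it seats in its catch, then turn the knurled feed cover until its hidden keyway drops over the pin (it lies less than a quarter turn away, clockwise seen from above) and press it all the way down on its sprung switch ring. Finish with your fingers still holding the cover pressed fully home and the drawer still shut; leave the jars, sieves and tools round about where they are.

Things in the scene. Friction and masses are not known exactly. Their poses are not given: they have to be found in the camera images.
- mill: laboratory mill, fixed: blue plinth 320 x 240 mm, 95 mm high; on its front half a round aluminium grinding chamber 150 mm across, deck at 150 mm; behind it a grey motor housing 180 mm high, starting 90 mm behind the cover's axis. Origin on the bench right under the cover's axis; x to the mill's back (drawer shuts along +x), y left, z up. Plinth front at x = -105 mm, sides at y = +-120 mm
- throat_axis (a point): point on the mill's deck, 150 mm above the bench, on the axis of the feed throat: a steel spout 30 mm across that stands 28 mm up from here inside the cover, with one radial pin 5 mm thick. The pin may point any way and is hidden by the cover
- drawer (a joint): how far the receiving drawer stands open, m: 0 fully home, at most 0.1, at the start 0.03 to 0.06. It slides with about 1.5 N plus some damping; about 9 mm from home it must be pushed over a sprung roller (8 to 10 N), which then draws it in over the last 4 mm and holds it at 0
- drawer_handle (a point): middle of the drawer's bow handle: a level steel bar 10 mm thick, 90 mm long, parallel to the drawer's front panel (grey, 176 mm wide, 16 to 88 mm above the bench), 55 mm above the bench, its centre 25 mm in front of the panel's face, open above and below. Moves with the drawer
- collar: feed cover: loose round aluminium cap, 58 mm across, 40 mm high, knurled all round, amber window in the flat top, red band at the foot, 0.19 to 0.3 kg. Origin: centre of its underside, z up. At the start it stands on the switch ring, underside 164 mm above the bench, its skirt (bore 32 mm, 26 mm deep) over the throat. Inside is one keyway 9 mm wide; nothing outside shows where
- switch_ring (a joint): how far the brass ring under the cover is pressed down, m: 0 up, 0.010 fully down (cover's underside at 154 mm, home). Off the key the cover meets the pin after 2 mm; with the keyway within about 0.1 rad of the pin it goes all the way. At the start the key is 20 to 70 degrees away, turning clockwise from above. The spring lifts the cover; pushing takes 2 N to start, 7 N to hold home
- sample_jar: bystander: white jar with red cap, 60 mm across, 85 mm high, standing left of the mill; origin at its underside
- sieve_insert: bystander: loose steel ring sieve of the mill, 76 mm across, 26 mm high, lying near the mill's front left corner; origin at its underside
- brush: bystander: cleaning brush, 190 mm long, lying along the mill's right side
- test_sieve: bystander: round steel test sieve, 208 mm across, 54 mm high, on the left of the bench; origin at its underside
- beaker: bystander: clear plastic beaker, 72 mm across, 85 mm high, on the right of the bench; origin at its underside
- sample_bottle: bystander: grey plastic bottle, 68 mm across, 160 mm high, on the right of the bench; origin at its underside
- spoon: bystander: steel spoon, 180 mm long, lying on the left of the bench
Things that resemble listed ones, but are neither listed nor needed, are in the scene too. Of the things shaped like the collar, the aluminium one is meant.

How it is judged:
On the way, in this order (a step that is already met when the one before it is completed fails the run):
1. the drawer is pushed home and seated in its catch (value of joint drawer below 0.002 m), for 0.2 s.
2. the cover has dropped over the pin and is pressed home (z of collar in the frame of mill below 0.1565 m), for 0.2 s.
At the end, for the whole second after the job is handed in: Robot still: drawer within 2 mm of home; the cover's underside below 156.5 mm (within 2.5 mm of fully down, possible only with the keyway over the pin), within 4 mm of the throat's axis, upright within 0.08 rad, at rest; fingers still on the cover with over 2 N (value of joint drawer below 0.002 m and z of collar in the frame of mill below 0.1565 m and horizontal distance between collar and mill below 0.004 m and angle between collar's own z axis and vertical below 0.08 rad and linear speed of collar below 0.02 m/s and contact force between the fingers and collar above 2 N); the arm keeps its last pose, push and grip.
It fails at once if a jar, sieve, bottle or tool beside the mill was moved more than 30 mm (distance of any of sample_jar, sieve_insert, brush, test_sieve, beaker, sample_bottle, spoon from where it was at the start of the episode above 0.03 m).
It also fails if it takes over 51 s, if anything falls off the work surface, if the arm or the gripper's body presses on something with over 40 N, if the wrist force passes 120 N, or if a joint passes its speed limit or range.

### The arm

A 6-joint arm with a two-finger parallel gripper is mounted at the origin on the work surface. World frame = base frame: x ahead of the robot, y to its left, z up, the work surface at z = 0. Lengths are in m, angles in rad, forces in N, time in s.
With the tool pointing down it reaches from about 0.275 to 0.775 m from the base axis. Payload 14.6 kg.
Tool frame: the origin (TCP) lies at the very end of the fingers, on their centre line; the grasp point (between the pads) lies 19 mm behind it; z points along the fingers, y is the direction in which the jaws open and shut (so a half turn about z gives the same grasp; the last joint's range is limited). The gripper opens to 85 mm and grips with 20 to 120 N. Pads are 22 mm wide; open, the fingers measure 114 mm over their backs; the gripper's body (76 mm by 85 mm) begins 54 mm behind the grasp point. The pads swing forward as they close: fully open they stand 13 mm farther back than shut.
Start: joints at [-1.419, 0.263, -0.048, 1.259, 0, 1.415], TCP at [0.159, -0.5, 0.231] pointing down, gripper open.
Joint ranges: [-2.65, 2.65], [-0.89, 1.7], [-1.18, 1.37], [-2.13, 2.11], [-1.35, 1.29], [-3.14, 3.14]. Speed limits (rad/s): [1.89, 1.89, 2.57, 2.79, 3.14, 3.14].

### API

Orientations are given as a unit quaternion [w, x, y, z].
In Python, from cell import ctrl, viewer gives the robot as it stands.
- The arm moves only by the tool apply_moves, never from a script. Its argument "targets" is a list of rows, each a list of 6 numbers: the shift along the tool's x, y, z in m, then the turn, a rotation vector about the tool's x, y, z in degrees. In form: [[tx, ty, tz, wx, wy, wz], ...]. A call has 1 to 20 rows; each row is the pose to reach, as a shift and turn from the pose commanded when the call began, along the tool's axes at that moment; what a row does not reach only later rows make up. A row lasts 1/10 s, in which the tool goes at most 50 mm and 8.59 degrees, less where a joint would pass 70% of its speed; a pose out of reach is approached as far as the arm can. A call with a gripper value outside its range is refused whole. "fingers" is the finger opening in m, from 0 to 0.0854, set as the call begins (left out, the last holds). The fingers move at their own pace and stop on an object; "squeeze" is the grip in N (left out, the last holds). Time passes only in rows, so rows that repeat a pose let the fingers close. It gives the time, the measured TCP pose, the force and the opening at its end, in the units of the state.
- ctrl.sense(): the state, without advancing time (a new reading comes with each control period).
- viewer.read_camera(name): name is "scene" or "top"; returns a dict with "frame" (400x640x3 uint8, red, green, blue), "z_map" (400x640 float32, m along the optical axis (not along the pixel's ray), 0 where there is no reading), "intrinsics" (3x3 intrinsics, pixels), "R" (3x3) and "t" (3): a world point X has camera coordinates R X + t. Camera axes: x right, y down, z forward; pixel columns grow to the right and rows downward; lengths in m; the calibration is good to about 2 mm. A picture is of the moment at which its call begins.
- ctrl.hand_in(): hands the job in, once; it reports no verdict.
The state is a dict: "time_s": time; "joint_pos": joint angles; "qd": joint speeds; "effort": joint torques, N m; "tool_pos": TCP position; "tool_rot": TCP orientation; "ft_force": force on the tool from outside, world axes, zero at the start; "torque": the same for the moment, N m; "gripper_width": finger opening in m.
Only numpy, scipy, OpenCV 4.12 (cv2) and the standard library are available. Lean on these libraries where they do the work, as an engineer would, in place of code of your own. Each camera call takes 0.05 s, during which the arm holds its last target.

## Working session

There is one attempt and no reset: what is moved stays moved. The work goes in short steps, Python scripts to look and compute and a tool call to move; the robot and the scene stay as the last step left them, time stands still between calls to the robot, and variables do not carry over. Pictures are saved under pics/ and viewed, and the job is handed in when it is done.

Besides the shell and the picture viewer there is one more tool, called after "Call:" in YAML: its name, and indented under it one key for each argument. apply_moves: Moves the arm, as the interface text tells. Its arguments: {"type":"object","properties":{"targets":{"type":"array","items":{"type":"array","items":{"type":"number"}}},"fingers":{"type":"number"},"squeeze":{"type":"number"}},"required":["targets"]}

```bash
mkdir -p pics; ls; python3 - <<'E'
from cell import ctrl, viewer
import cv2,numpy as np
print(ctrl.sense())
for n in("scene","top"):
    d=viewer.read_camera(n)
    cv2.imwrite(f"pics/{n}0.png",d["frame"][:,:,::-1]); np.savez(f"pics/{n}0.npz",**d)
    print(n,d["intrinsics"],d["R"],d["t"])
E
```

```text
pics
{'time_s': 0.0, 'joint_pos': array([-1.41929511e+00,  2.63539929e-01, -4.89418171e-02,  1.25941439e+00,
       -2.29288476e-05,  1.41555076e+00]), 'qd': array([-0.00154902,  0.00131679,  0.0009464 , -0.00165399, -0.00017589,
       -0.00194264]), 'effort': array([ 2.65320414e-03, -6.37632966e+01,  3.84557354e+01,  1.39607993e-02,
       -1.73282402e-06, -2.13723081e-05]), 'tool_pos': array([ 0.15850108, -0.50020499,  0.2308145 ]), 'tool_rot': array([-5.49927388e-04,  9.88261189e-01,  1.52772773e-01, -1.04348799e-05]), 'ft_force': array([-1.04351298, -0.33955318, -0.00773453]), 'torque': array([0.00526016, 0.03916165, 0.03924305]), 'gripper_width': 0.08546706468858255}
scene [[380.04021543   0.         321.46887602]
 [  0.         380.04021543 200.19426833]
 [  0.           0.           1.        ]] [[ 0.16583183  0.98602032 -0.01623958]
 [ 0.66227675 -0.1235549  -0.73900182]
 [-0.7306773   0.11179493 -0.67350767]] [-0.10730663 -0.27057447  1.74174818]
top [[371.52998771   0.         319.94209211]
 [  0.         371.52998771 202.32814413]
 [  0.           0.           1.        ]] [[-0.01485901 -0.99979979  0.01340081]
 [-0.99592223  0.013606   -0.08918405]
 [ 0.08898387 -0.01467135 -0.99592501]] [-0.0026293   0.59067129  1.44151188]
```

View pics/scene0.png

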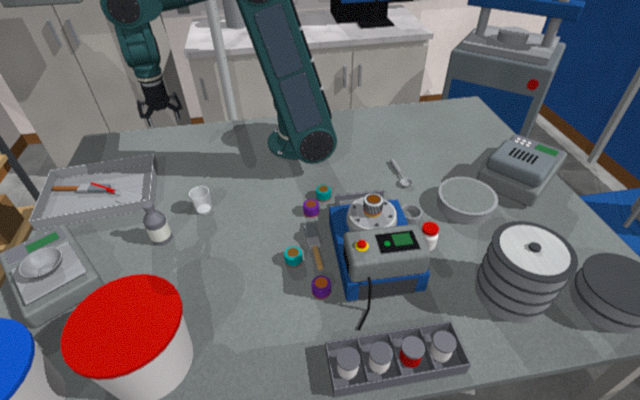

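View pics/top0.png

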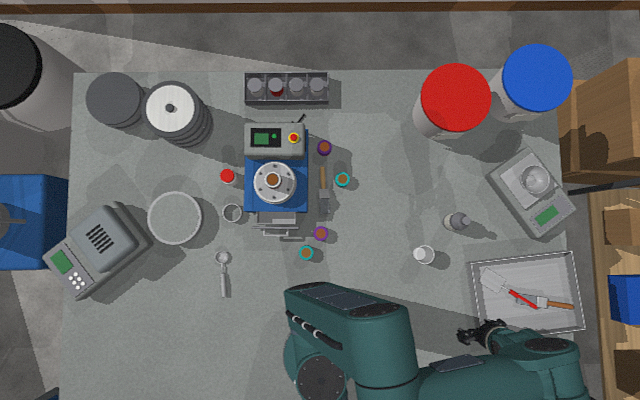

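The mill is at top px (275,180) and scene px (385,235). There are five cap-like things. The aluminium cap on the chamber is at top (272,180) and scene (373,203). The teal ones are at top (342,180) and (306,253), and the purple ones at top (324,148) and (321,233). Only the one on the chamber is aluminium, so I'll confirm it in an enlarged crop.

```bash
python3 - <<'E'
import cv2,numpy as np
a=cv2.imread("pics/top0.png")[110:275,210:365]; b=cv2.imread("pics/scene0.png")[160:310,280:450]
a=cv2.resize(a,None,fx=3,fy=3,interpolation=cv2.INTER_CUBIC);b=cv2.resize(b,None,fx=4,fy=4,interpolation=cv2.INTER_CUBIC)
cv2.imwrite("pics/ca.png",a);cv2.imwrite("pics/cb.png",b)
E
```

```text
(no output)
```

View pics/ca.png

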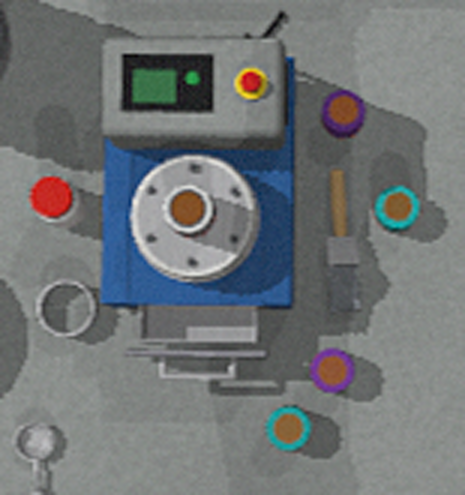

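View pics/cb.png

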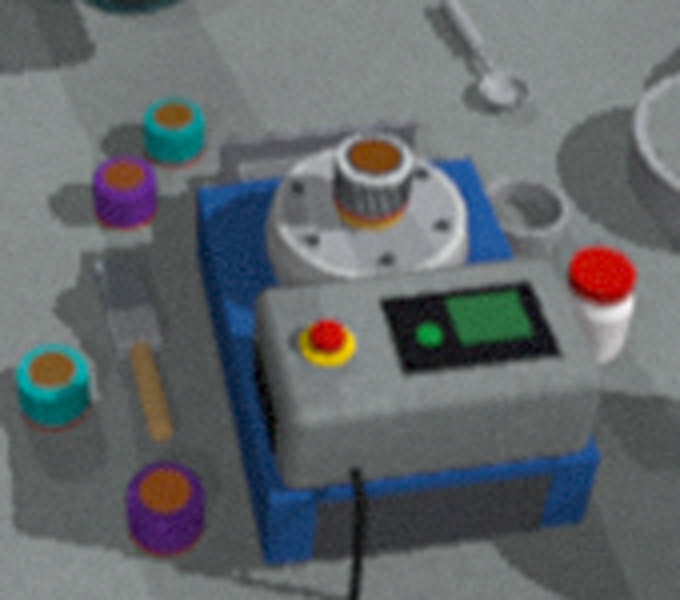

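The crops confirm the target. The knurled aluminium cap sits on the chamber with an amber window and a red foot; the teal and purple ones stand loose on the bench. In the top view the handle bar is at about px (275,234), just in front of the panel line at row 227.

Next I'll measure the cap's axis, the mill's yaw and the handle.

```bash
cat > h.py <<'E'
import cv2,numpy as np
def load(n): 
    d=dict(np.load(f"pics/{n}.npz")); return d
def ray(d,u,v):
    c=-d["R"].T@d["t"]; r=d["R"].T@np.linalg.inv(d["intrinsics"])@np.array([u,v,1.]); return c,r
def plane(d,u,v,z):
    c,r=ray(d,u,v); return c+r*(z-c[2])/r[2]
def tri(d1,p1,d2,p2):
    c1,r1=ray(d1,*p1);c2,r2=ray(d2,*p2)
    s=np.linalg.lstsq(np.c_[r1,-r2],c2-c1,rcond=None)[0]
    a=c1+s[0]*r1;b=c2+s[1]*r2; return (a+b)/2,np.linalg.norm(a-b)
def cloud(d):
    z=d["z_map"];v,u=np.mgrid[:z.shape[0],:z.shape[1]];K=d["intrinsics"]
    P=np.stack([(u-K[0,2])/K[0,0]*z,(v-K[1,2])/K[1,1]*z,z],-1)
    W=(P-d["t"])@d["R"]; W[z==0]=np.nan; return W
E
python3 - <<'E'
from h import *
T=load("top0");S=load("scene0")
def amber(d,box):
    x0,y0,x1,y1=box
    h=cv2.cvtColor(d["frame"],cv2.COLOR_RGB2HSV)
    m=cv2.inRange(h,(5,110,60),(22,255,255)); k=np.zeros_like(m);k[y0:y1,x0:x1]=m[y0:y1,x0:x1]
    n,l,s,c=cv2.connectedComponentsWithStats(k); return [(s[i,4],c[i]) for i in range(1,n) if s[i,4]>8]
at=amber(T,(262,170,284,192));as_=amber(S,(360,190,388,225));print(at,as_)
best=lambda a:max(a,key=lambda q:q[0])[1]
print("amber tri",tri(T,best(at),S,best(as_)))
W=cloud(T)
h=cv2.cvtColor(T["frame"],cv2.COLOR_RGB2HSV)
blue=cv2.inRange(h,(100,120,50),(125,255,255)); blue[:, :235]=0;blue[:,315:]=0;blue[:115]=0;blue[225:]=0
w=W[blue>0]; w=w[(w[:,2]>.085)&(w[:,2]<.105)]; print("plinth z",np.median(w[:,2]),len(w))
r=cv2.minAreaRect((w[:,:2]*1000).astype(np.float32));print(r)
for v in range(206,246,2):
    print(v,[("%.3f,%.3f,%.3f"%tuple(W[v,u])) for u in (262,270,278,286)])
E
```

```text
[(np.int32(92), array([272.13043478, 178.94565217]))] [(np.int32(77), array([373.18181818, 198.57142857])), (np.int32(41), array([371.26829268, 214.46341463]))]
amber tri (array([0.65891289, 0.15780135, 0.20446055]), np.float64(0.0018243363933175287))
plinth z 0.09321604765074214 1822
((712.2549438476562, 156.510986328125), (238.2828369140625, 317.0997619628906), 89.15152740478516)
206 ['0.574,0.208,0.091', '0.573,0.177,0.100', '0.572,0.147,0.098', '0.572,0.118,0.094']
208 ['0.566,0.208,0.096', '0.565,0.177,0.099', '0.565,0.148,0.094', '0.565,0.118,0.091']
210 ['0.559,0.209,0.087', '0.558,0.177,0.100', '0.558,0.148,0.092', '0.558,0.118,0.090']
212 ['0.556,0.218,0.021', '0.555,0.187,0.021', '0.555,0.155,0.020', '0.554,0.123,0.025']
214 ['0.547,0.217,0.030', '0.548,0.187,0.016', '0.547,0.155,0.024', '0.546,0.123,0.024']
216 ['0.540,0.218,0.025', '0.539,0.186,0.025', '0.539,0.155,0.023', '0.538,0.123,0.027']
218 ['0.532,0.218,0.024', '0.532,0.186,0.025', '0.531,0.156,0.018', '0.531,0.124,0.023']
220 ['0.524,0.218,0.022', '0.524,0.187,0.023', '0.523,0.155,0.021', '0.523,0.124,0.020']
222
[... 383 characters left out ...]
0.485,0.190,-0.002', '0.484,0.157,0.001', '0.483,0.121,0.054']
232 ['0.477,0.222,-0.004', '0.477,0.190,-0.003', '0.476,0.158,-0.003', '0.475,0.121,0.056']
234 ['0.469,0.221,-0.001', '0.469,0.183,0.053', '0.468,0.152,0.053', '0.468,0.121,0.060']
236 ['0.461,0.222,-0.004', '0.461,0.183,0.057', '0.461,0.152,0.059', '0.460,0.121,0.060']
238 ['0.454,0.221,0.003', '0.453,0.190,-0.005', '0.453,0.157,0.005', '0.452,0.126,-0.000']
240 ['0.446,0.222,-0.007', '0.445,0.190,-0.002', '0.445,0.158,-0.002', '0.444,0.126,0.001']
242 ['0.438,0.221,0.002', '0.437,0.190,-0.007', '0.437,0.158,-0.003', '0.436,0.126,-0.005']
244 ['0.430,0.222,-0.002', '0.429,0.189,0.004', '0.429,0.158,-0.006', '0.428,0.126,0.003']
```

Call:
apply_moves:
  targets:
    - [0.452, -0.546, 0, 0, 0, -162.4]
    - [0.452, -0.546, 0, 0, 0, -162.4]
    - [0.452, -0.546, 0, 0, 0, -162.4]
    - [0.452, -0.546, 0, 0, 0, -162.4]
    - [0.452, -0.546, 0, 0, 0, -162.4]
    - [0.452, -0.546, 0, 0, 0, -162.4]
    - [0.452, -0.546, 0, 0, 0, -162.4]
    - [0.452, -0.546, 0, 0, 0, -162.4]
    - [0.452, -0.546, 0, 0, 0, -162.4]
    - [0.452, -0.546, 0, 0, 0, -162.4]
    - [0.452, -0.546, 0, 0, 0, -162.4]
    - [0.452, -0.546, 0, 0, 0, -162.4]
    - [0.452, -0.546, 0, 0, 0, -162.4]
    - [0.452, -0.546, 0, 0, 0, -162.4]
    - [0.452, -0.546, 0, 0, 0, -162.4]
    - [0.452, -0.546, 0, 0, 0, -162.4]
    - [0.452, -0.546, 0, 0, 0, -162.4]
    - [0.452, -0.546, 0, 0, 0, -162.4]
    - [0.452, -0.546, 0, 0, 0, -162.4]
    - [0.452, -0.546, 0, 0, 0, -162.4]
  fingers: 0

```text
time_s: 2.1
tool_pos: [0.4244, 0.1565, 0.231]
tool_rot: [-0.0, -0.003, 1.0, -0.0]
ft_force: [0.3, 0.1, -0.2]
gripper_width: 0.0001
```

Call:
apply_moves:
  targets:
    - [0, 0, 0.05, 0, 0, 0]
    - [0, 0, 0.1, 0, 0, 0]
    - [0, 0, 0.15, 0, 0, 0]
    - [0, 0, 0.191, 0, 0, 0]
    - [0, 0, 0.191, 0, 0, 0]
    - [0, 0, 0.191, 0, 0, 0]

```text
time_s: 2.7
tool_pos: [0.4245, 0.1565, 0.041]
tool_rot: [-0.001, 0.0, 1.0, -0.0]
ft_force: [0.9, -0.4, 0.3]
gripper_width: -0.0001
```

```bash
python3 - <<'E'
from cell import ctrl, viewer
import cv2,numpy as np
s=ctrl.sense();print(s["tool_pos"],s["ft_force"])
d=viewer.read_camera("top");cv2.imwrite("pics/t1.png",cv2.resize(d["frame"][190:270,230:340,::-1],None,fx=6,fy=6,interpolation=cv2.INTER_CUBIC))
E
```

```text
[0.42446848 0.15650472 0.04098691] [ 0.86885082 -0.43715953  0.26053321]
```

View pics/t1.png

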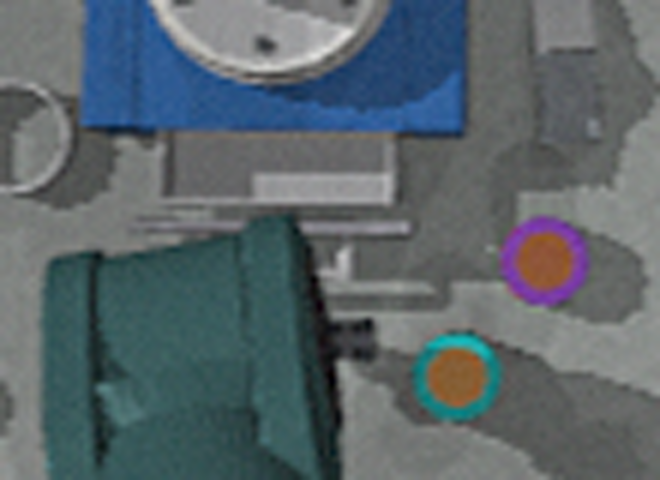

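The drawer hasn't moved and the closed fingers stand in front of the bow handle. I'll push along world +x, which is tool -x.

Call:
apply_moves:
  targets:
    - [-0.008, 0, 0, 0, 0, 0]
    - [-0.016, 0, 0, 0, 0, 0]
    - [-0.022, 0, 0, 0, 0, 0]
    - [-0.028, 0, 0, 0, 0, 0]
    - [-0.034, 0, 0, 0, 0, 0]
    - [-0.04, 0, 0, 0, 0, 0]
    - [-0.045, 0, 0, 0, 0, 0]
    - [-0.05, 0, 0, 0, 0, 0]
    - [-0.055, 0, 0, 0, 0, 0]
    - [-0.06, 0, 0, 0, 0, 0]

```text
time_s: 3.75
tool_pos: [0.4848, 0.1565, 0.0402]
tool_rot: [-0.0, 0.0, 1.0, -0.0]
ft_force: [-1.5, -0.7, 0.6]
gripper_width: -0.0001
```

Call:
apply_moves:
  targets:
    - [-0.002, 0, 0, 0, 0, 0]
    - [-0.004, 0, 0, 0, 0, 0]
    - [-0.006, 0, 0, 0, 0, 0]
    - [-0.008, 0, 0, 0, 0, 0]
    - [-0.01, 0, 0, 0, 0, 0]

```text
time_s: 4.25
tool_pos: [0.4946, 0.1565, 0.0403]
tool_rot: [-0.0, 0.0, 1.0, -0.0]
ft_force: [-1.9, -1.1, -0.0]
gripper_width: 0.0001
```

Call:
apply_moves:
  targets:
    - [-0.002, 0, 0, 0, 0, 0]
    - [-0.004, 0, 0, 0, 0, 0]
    - [-0.006, 0, 0, 0, 0, 0]

```text
time_s: 4.55
tool_pos: [0.4993, 0.1564, 0.0401]
tool_rot: [-0.001, 0.0, 1.0, -0.0]
ft_force: [-7.1, -1.2, 5.1]
gripper_width: -0.0001
```

Call:
apply_moves:
  targets:
    - [-0.002, 0, 0, 0, 0, 0]
    - [-0.004, 0, 0, 0, 0, 0]
    - [-0.005, 0, 0, 0, 0, 0]

```text
time_s: 4.85
tool_pos: [0.5059, 0.1565, 0.0403]
tool_rot: [0.0, 0.0, 1.0, 0.0]
ft_force: [-1.9, -0.3, -0.1]
gripper_width: -0.0001
```

Call:
apply_moves:
  targets:
    - [-0.001, 0, 0, 0, 0, 0]
    - [-0.002, 0, 0, 0, 0, 0]
    - [-0.003, 0, 0, 0, 0, 0]
    - [-0.004, 0, 0, 0, 0, 0]

```text
time_s: 5.25
tool_pos: [0.5066, 0.1565, 0.0399]
tool_rot: [-0.003, -0.0, 1.0, 0.0]
ft_force: [-21.0, -0.4, 15.5]
gripper_width: -0.0001
```

A hard stop at 21 N after passing the roller means it looks home. I'll back off, rise, and check.

Call:
apply_moves:
  targets:
    - [0.01, 0, 0, 0, 0, 0]
    - [0.04, 0, 0, 0, 0, 0]
    - [0.08, 0, 0, 0, 0, 0]
    - [0.08, 0, -0.05, 0, 0, 0]
    - [0.08, 0, -0.1, 0, 0, 0]
    - [0.08, 0, -0.15, 0, 0, 0]
    - [0.08, 0, -0.2, 0, 0, 0]
    - [0.13, 0, -0.22, 0, 0, 0]
    - [0.15, 0, -0.22, 0, 0, 0]
    - [0.15, 0, -0.22, 0, 0, 0]
  fingers: 0.085

```text
time_s: 6.25
tool_pos: [0.3578, 0.1567, 0.2616]
tool_rot: [0.001, -0.0, 1.0, 0.0]
ft_force: [0.6, 0.1, 0.2]
gripper_width: 0.0851
```

```bash
python3 - <<'E'
from cell import ctrl, viewer
import cv2,numpy as np
from h import *
s=ctrl.sense();print(s["time_s"],s["tool_pos"],s["ft_force"],s["gripper_width"],s["joint_pos"])
d=viewer.read_camera("top");np.savez("pics/top2.npz",**d);cv2.imwrite("pics/t2.png",cv2.resize(d["frame"][140:270,220:340,::-1],None,fx=5,fy=4.5,interpolation=cv2.INTER_CUBIC))
W=cloud(d)
for v in range(208,230): print(v,[("%.3f,%.3f"%(W[v,u][0],W[v,u][2])) for u in (256,262,270,276)])
E
```

```text
6.25 [0.35777368 0.15673725 0.26156731] [0.60034214 0.08078885 0.20910854] 0.08505885363775467 [ 2.03339711e-01  1.99823703e-02 -2.63201052e-01  1.28456455e+00
  2.05921350e-04  2.02888327e-01]
208 ['0.567,0.091', '0.566,0.091', '0.566,0.089', '0.565,0.094']
209 ['0.563,0.090', '0.562,0.092', '0.562,0.094', '0.562,0.088']
210 ['0.559,0.095', '0.559,0.091', '0.558,0.090', '0.558,0.095']
211 ['0.555,0.095', '0.555,0.089', '0.555,0.090', '0.554,0.097']
212 ['nan,nan', '0.551,0.088', '0.551,0.089', '0.551,0.088']
213 ['0.548,0.083', '0.548,0.086', '0.547,0.087', '0.547,0.080']
214 ['0.547,0.037', '0.547,0.040', '0.546,0.050', '0.545,0.054']
215 ['0.546,-0.005', '0.545,-0.002', '0.545,-0.005', '0.545,-0.006']
216 ['0.542,-0.003', 'nan,nan', '0.541,-0.000', '0.540,-0.002']
217 ['0.537,0.005', '0.537,-0.005', '0.537,-0.008', '0.537,-0.002']
218 ['0.533,0.002', '0.533,0.004', '0.533,-0.002', '0.532,0.002']
219 ['0.529,0.003', '0.529,-0.001', '0.529,-0.003', '0.529,-0.004']
220 ['0.526,-0.003', '0.525,-0.005', '0.522,0.056', '0.522,0.059']
221 ['0.521,0.003', '0.521,0.003', '0.518,0.059', '0.518,0.054']
222 ['0.518,-0.008', '0.517,0.003', '0.517,0.001', '0.516,-0.002']
223 ['0.514,-0.005', '0.513,0.004', '0.513,-0.001', '0.512,0.002']
224 ['0.510,-0.001', '0.509,0.001', '0.509,-0.002', '0.508,0.002']
225 ['0.506,-0.004', '0.505,0.004', '0.505,-0.000', '0.505,-0.004']
226 ['0.502,-0.006', '0.501,-0.005', '0.501,-0.002', '0.500,0.006']
227 ['0.498,-0.003', '0.497,-0.004', '0.497,-0.003', '0.496,-0.002']
228 ['0.494,-0.001', '0.493,-0.000', '0.493,-0.007', '0.492,0.000']
229 ['0.490,-0.006', '0.489,0.001', '0.489,0.002', '0.489,-0.005']
```

View pics/t2.png

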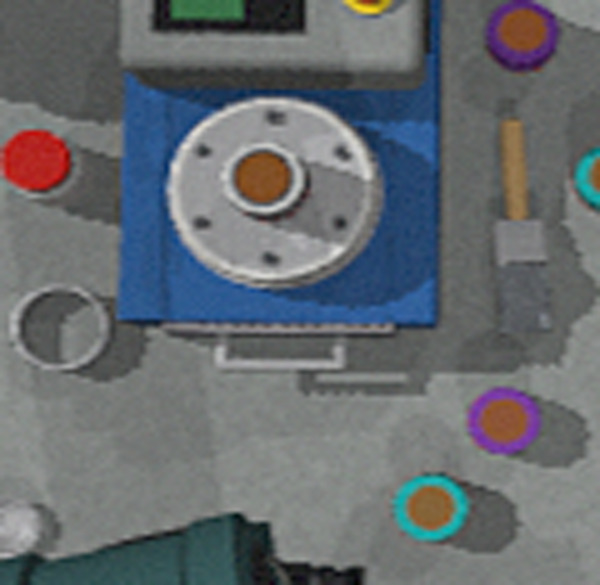

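The drawer is closed: the panel line is flush on the plinth front (crop row 327) and the handle is at x≈0.521. I'll refine the cover axis now.

```bash
python3 - <<'E'
from cell import viewer
from h import *
T=load("top2");S=load("scene0")
for d,b in((T,(262,170,284,192)),(load("top0"),(262,170,284,192)),(S,(360,190,388,209))):
    h=cv2.cvtColor(d["frame"],cv2.COLOR_RGB2HSV);m=cv2.inRange(h,(5,100,50),(24,255,255));k=np.zeros_like(m);k[b[1]:b[3],b[0]:b[2]]=m[b[1]:b[3],b[0]:b[2]]
    c=max(cv2.findContours(k,0,2)[0],key=cv2.contourArea);e=cv2.fitEllipse(c);print(e,plane(d,*e[0],.204))
W=cloud(T)
# depth: cap top points / deck points
r=W[165:195,255:290].reshape(-1,3)
t=r[(r[:,2]>.192)&(r[:,2]<.215)];print("captop",len(t),t.mean(0),np.median(t,0),np.ptp(t[:,:2],axis=0))
r=W[155:210,245:305].reshape(-1,3);t=r[(r[:,2]>.143)&(r[:,2]<.157)&(r[:,0]<.735)];c,R=cv2.minEnclosingCircle((t[:,:2]*1000).astype(np.float32));print("deck",c,R,np.median(t[:,2]))
E
```

```text
((272.2095642089844, 178.9039306640625), (9.770282745361328, 10.72206974029541), 64.95735931396484) [0.65892329 0.15667938 0.204     ]
((272.2095642089844, 178.9039306640625), (9.770282745361328, 10.72206974029541), 64.95735931396484) [0.65892329 0.15667938 0.204     ]
((373.0967712402344, 198.48377990722656), (7.380248069763184, 11.859478950500488), 98.02239990234375) [0.65804683 0.15875502 0.204     ]
captop 217 [0.65696522 0.15795417 0.2027722 ] [0.65605242 0.15749449 0.20289991] [0.05381014 0.05655492]
deck (657.8832397460938, 159.05323791503906) 74.91919708251953 0.14937986887207294
```

Call:
apply_moves:
  targets:
    - [-0.05, 0.0015, 0, 0, 0, 0]
    - [-0.1, 0.0015, 0, 0, 0, 0]
    - [-0.15, 0.0015, 0, 0, 0, 0]
    - [-0.2, 0.0015, 0, 0, 0, 0]
    - [-0.25, 0.0015, 0, 0, 0, 0]
    - [-0.3007, 0.0015, 0, 0, 0, 0]
    - [-0.3007, 0.0015, 0, 0, 0, 0]
    - [-0.3007, 0.0015, 0.04, 0, 0, 0]
    - [-0.3007, 0.0015, 0.07, 0, 0, 0]
    - [-0.3007, 0.0015, 0.091, 0, 0, 0]
    - [-0.3007, 0.0015, 0.091, 0, 0, 0]
    - [-0.3007, 0.0015, 0.091, 0, 0, 0]

```text
time_s: 7.5
tool_pos: [0.6605, 0.1579, 0.1696]
tool_rot: [0.0, 0.0, 1.0, 0.0]
ft_force: [0.4, -0.2, -0.2]
gripper_width: 0.085
```

```bash
python3 - <<'E'
from cell import ctrl, viewer
import cv2,numpy as np
s=ctrl.sense();print(s["tool_pos"],s["ft_force"],s["torque"],s["joint_pos"])
d=viewer.read_camera("scene");cv2.imwrite("pics/s3.png",cv2.resize(d["frame"][140:270,310:450,::-1],None,fx=5,fy=4.5,interpolation=cv2.INTER_CUBIC))
E
```

```text
[0.66048238 0.15790643 0.16964114] [ 0.38756374 -0.21922544 -0.23486493] [ 0.00230085 -0.03463775  0.01704104] [1.14803415e-01 5.53821014e-01 2.56757448e-01 1.27363707e+00
 2.73428671e-05 1.15263698e-01]
```

View pics/s3.png

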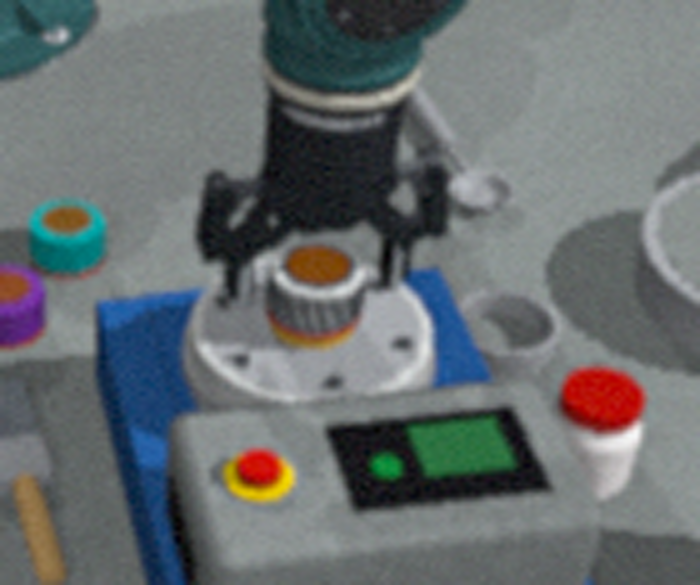

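The fingers straddle the cover, which sits at crop px (318,295). I'll trim x by 1.5 mm and close.

Call:
apply_moves:
  targets:
    - [0.0015, 0, 0, 0, 0, 0]
    - [0.0015, 0, 0, 0, 0, 0]
    - [0.0015, 0, 0, 0, 0, 0]
    - [0.0015, 0, 0, 0, 0, 0]
    - [0.0015, 0, 0, 0, 0, 0]
    - [0.0015, 0, 0, 0, 0, 0]
  fingers: 0.05
  squeeze: 60

```text
time_s: 8.15
tool_pos: [0.659, 0.158, 0.1695]
tool_rot: [0.0, 0.0, 1.0, 0.0]
ft_force: [1.5, -0.1, 1.7]
gripper_width: 0.0564
```

Gripped and well centred, with almost no side force. Now I'll press lightly against the pin.

Call:
apply_moves:
  targets:
    - [0, 0, 0.001, 0, 0, 0]
    - [0, 0, 0.002, 0, 0, 0]
    - [0, 0, 0.003, 0, 0, 0]
    - [0, 0, 0.003, 0, 0, 0]

```text
time_s: 8.55
tool_pos: [0.6594, 0.158, 0.1679]
tool_rot: [0.001, 0.0, 1.0, 0.0]
ft_force: [-1.0, 1.5, 16.3]
gripper_width: 0.0565
```

Call:
apply_moves:
  targets:
    - [0, 0, 0, 0, 0, 4]
    - [0, 0, 0, 0, 0, 8]
    - [0, 0, 0, 0, 0, 12]
    - [0, 0, 0, 0, 0, 15]
    - [0, 0, 0, 0, 0, 15]

```text
time_s: 9.05
tool_pos: [0.6593, 0.158, 0.1676]
tool_rot: [0.001, 0.132, 0.991, 0.0]
ft_force: [-0.7, 2.0, 14.0]
gripper_width: 0.0563
```

```bash
python3 - <<'E'
from cell import ctrl
s=ctrl.sense();print(s["tool_pos"],s["ft_force"],s["torque"],s["joint_pos"][5],s["gripper_width"])
E
```

```text
[0.65925307 0.15802359 0.16761749] [-0.66728577  1.96620114 14.04762536] [ 0.15688808  0.31120153 -0.11320781] 0.37930035824361497 0.05631439890886847
```

Call:
apply_moves:
  targets:
    - [0, 0, 0, 0, 0, 4]
    - [0, 0, 0, 0, 0, 7]
    - [0, 0, 0, 0, 0, 7]

```text
time_s: 9.35
tool_pos: [0.6586, 0.1582, 0.1664]
tool_rot: [-0.0, 0.192, 0.981, 0.0]
ft_force: [-0.5, 3.5, 4.8]
gripper_width: 0.0567
```

Call:
apply_moves:
  targets:
    - [0, 0, 0, 0, 0, 4]
    - [0, 0, 0, 0, 0, 7]
    - [0, 0, 0, 0, 0, 7]

```text
time_s: 9.65
tool_pos: [0.6587, 0.1582, 0.1663]
tool_rot: [-0.0, 0.25, 0.968, 0.0]
ft_force: [0.2, 2.4, 3.6]
gripper_width: 0.0568
```

Call:
apply_moves:
  targets:
    - [0, 0, 0, 0, 0, 4]
    - [0, 0, 0, 0, 0, 7]
    - [0, 0, 0, 0, 0, 7]

```text
time_s: 9.95
tool_pos: [0.6587, 0.1583, 0.1662]
tool_rot: [-0.0, 0.308, 0.951, 0.0]
ft_force: [0.7, 4.2, 2.9]
gripper_width: 0.0564
```

The axial force fell from 14 N to 5 N at about 22° of turn and z sank past the pin stop, so the key has dropped in. I'll check the torque, then ease back and press.

```bash
python3 - <<'E'
from cell import ctrl
s=ctrl.sense();print(s["tool_pos"],s["ft_force"],s["torque"],s["joint_pos"][5],s["gripper_width"])
E
```

```text
[0.65872918 0.15832018 0.16623228] [0.67226072 4.20526105 2.86339488] [ 0.91407673 -0.14968449 -0.02128659] 0.7424827864400059 0.05643086560643313
```

Call:
apply_moves:
  targets:
    - [0, 0, 0, 0, 0, -3]
    - [0, 0, 0.001, 0, 0, -3]
    - [0, 0, 0.002, 0, 0, -3]
    - [0, 0, 0.002, 0, 0, -3]

```text
time_s: 10.35
tool_pos: [0.6591, 0.1581, 0.1645]
tool_rot: [0.0, 0.283, 0.959, 0.0]
ft_force: [2.3, 3.6, 4.3]
gripper_width: 0.0568
```

```bash
python3 - <<'E'
from cell import ctrl
s=ctrl.sense();print(s["tool_pos"],s["ft_force"],s["torque"],s["joint_pos"][5],s["gripper_width"])
E
```

```text
[0.65907842 0.15811993 0.16449611] [2.28494373 3.55288648 4.26524683] [ 0.7793987  -0.45514347  0.07065614] 0.6891069957902821 0.05679865332159476
```

The force follows the spring law (about 2 N + 0.5 N/mm), so I'll press on home.

Call:
apply_moves:
  targets:
    - [0, 0, 0.001, 0, 0, 0]
    - [0, 0, 0.002, 0, 0, 0]
    - [0, 0, 0.003, 0, 0, 0]
    - [0, 0, 0.004, 0, 0, 0]
    - [0, 0, 0.005, 0, 0, 0]
    - [0, 0, 0.005, 0, 0, 0]

```text
time_s: 10.95
tool_pos: [0.6592, 0.1581, 0.1608]
tool_rot: [0.001, 0.283, 0.959, 0.001]
ft_force: [-1.2, 2.7, 17.3]
gripper_width: 0.0566
```

```bash
python3 - <<'E'
from cell import ctrl
s=ctrl.sense();print(s["tool_pos"],s["ft_force"],s["torque"],s["joint_pos"][5],s["gripper_width"])
E
```

```text
[0.65919738 0.15808618 0.16082851] [-1.22537889  2.66772113 17.26772351] [0.46545788 0.44260669 0.11905958] 0.6891554235320306 0.05657600513496522
```

```bash
python3 - <<'E'
from cell import ctrl, viewer
from h import *
d=viewer.read_camera("scene");np.savez("pics/sc4.npz",**d)
a=cv2.resize(d["frame"][170:240,335:415,::-1],None,fx=5,fy=5,interpolation=cv2.INTER_CUBIC)
b=cv2.resize(load("scene0")["frame"][170:240,335:415,::-1],None,fx=5,fy=5,interpolation=cv2.INTER_CUBIC)
cv2.imwrite("pics/s4.png",np.hstack([b,a]))
for q,n in((load("scene0"),"start"),(d,"now")):
    h=cv2.cvtColor(q["frame"],cv2.COLOR_RGB2HSV);m=cv2.inRange(h,(5,100,50),(24,255,255));k=np.zeros_like(m);k[188:212,358:390]=m[188:212,358:390]
    c=max(cv2.findContours(k,0,2)[0],key=cv2.contourArea);print(n,cv2.boundingRect(c),cv2.fitEllipse(c))
    W=cloud(q);mk=k>0;print(np.nanmedian(W[mk],0),np.nanmean(W[mk],0))
# expected row at 204/194
for z in(.204,.194): 
    p=d["R"]@np.array([.6588,.158,z])+d["t"];print(z,(d["intrinsics"]@p/p[2])[:2])
E
```

```text
start (367, 195, 13, 8) ((373.0967712402344, 198.48377990722656), (7.380248069763184, 11.859478950500488), 98.02239990234375)
[0.66106692 0.15845099 0.20516848] [0.6599601  0.15815604 0.20495994]
now (367, 198, 12, 8) ((372.4595947265625, 201.27023315429688), (7.369617938995361, 11.978859901428223), 96.01435852050781)
[0.66098468 0.15674716 0.19537021] [0.66090687 0.15671058 0.19529252]
0.204 [372.91907431 198.68010085]
0.194 [372.6708533  201.13674075]
```

View pics/s4.png

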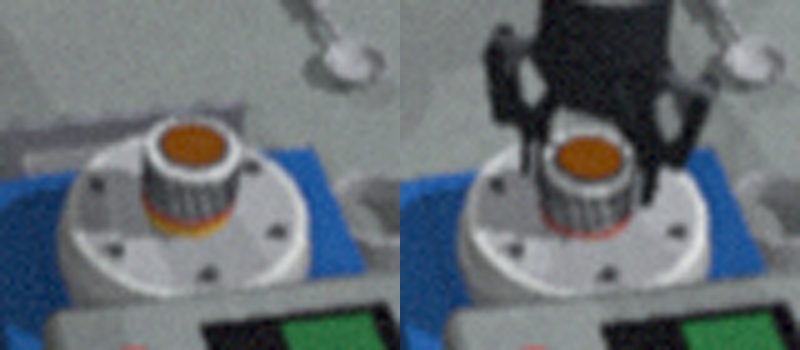

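The cover top dropped from 0.205 m to 0.195 m (9.7 mm), and the brass ring that showed below the foot at left px (190,228) is gone. It's home. I'll hold briefly, check the drawer and bystanders, then hand in.

Call:
apply_moves:
  targets:
    - [0, 0, 0, 0, 0, 0]
    - [0, 0, 0, 0, 0, 0]
    - [0, 0, 0, 0, 0, 0]
    - [0, 0, 0, 0, 0, 0]

```text
time_s: 11.4
tool_pos: [0.6592, 0.1581, 0.1609]
tool_rot: [0.001, 0.283, 0.959, 0.001]
ft_force: [-2.7, 3.3, 18.2]
gripper_width: 0.0567
```

```bash
python3 - <<'E'
from cell import ctrl, viewer
from h import *
s=ctrl.sense();print(s["time_s"],s["tool_pos"],s["ft_force"],s["gripper_width"])
d=viewer.read_camera("top")
a=cv2.resize(d["frame"][130:270,210:360,::-1],None,fx=4,fy=4,interpolation=cv2.INTER_CUBIC);cv2.imwrite("pics/t5.png",a)
W=cloud(d)
for v in (211,212,213,214,215): print(v,[("%.3f,%.3f"%(W[v,u][0],W[v,u][2])) for u in (256,262,270,292)])
E
```

```text
11.4 [0.65922993 0.15811438 0.16085422] [-2.74576533  3.31800905 18.22265608] 0.05667786279520561
211 ['0.516,0.664', '0.516,0.663', '0.516,0.661', '0.553,0.092']
212 ['0.514,0.668', '0.514,0.665', '0.514,0.665', '0.550,0.086']
213 ['0.512,0.664', '0.511,0.667', '0.511,0.664', '0.547,0.080']
214 ['0.509,0.667', '0.509,0.666', '0.509,0.664', '0.544,0.064']
215 ['0.507,0.666', '0.507,0.668', '0.507,0.664', '0.544,-0.005']
```

View pics/t5.png

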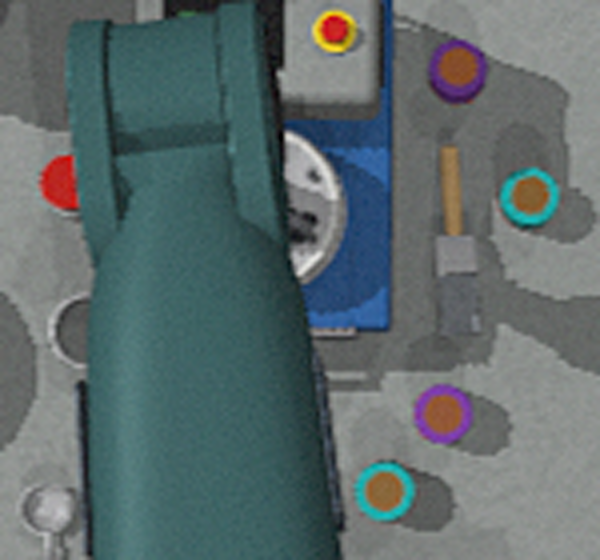

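The panel's visible end (crop px (335,331)) is still flush, and nothing in view around the mill has moved.

```bash
python3 -c "
from cell import ctrl
print(ctrl.hand_in()); s=ctrl.sense(); print(s['time_s'],s['tool_pos'],s['ft_force'])"
```

```text
the job is handed in; nothing more can be done
None
the job is handed in; nothing more can be done
```

The mill is ready and the job is handed in, with about 11.5 s used of the 51 s. The arm is still holding the cover pressed home.

- **Drawer:** I pushed it by the bow handle over the roller, at about 7 N, to a hard stop at 21 N. The top camera showed its panel flush with the plinth, and the part still visible at the end was unchanged.
- **Cover:** I gripped it, pressed lightly and turned it clockwise. The key dropped in after about 22°. I then pressed it down until the force rose from about 4 N to 17 N. The scene camera showed the cover's top 9.7 mm lower and the brass ring no longer visible. The last reading was 18 N of downward push at a 60 N grip setting.
- **Bystanders:** nothing visible near the mill had moved. The arm hid part of the left side in that last view, and I did not recheck the outer bench.

**What disagreed:**
- **Overturn:** I sent three turning moves together, so the fingers turned about 14° past the drop. I turned back 3° before pressing home.
- **Press depth:** the fingers went down only 8.7 mm, against 9.7 mm measured for the cover and 10 mm nominal. The difference is within the camera's accuracy plus arm flex or slip. I took the force rise and the hidden ring as proof that it is fully down.

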